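# Set the iris of the inspection light and switch it on

### The arm

A 6-joint arm with a two-finger parallel gripper is mounted at the origin on a cart in front of the work surface, level with it; the furniture and walls round the work are solid. World frame = base frame: x ahead of the robot, y to its left, z up, the work surface at z = 0. Lengths are in m, angles in rad, forces in N, time in s.
With the tool pointing down it reaches from about 0.25 to 0.775 m from the base axis. Payload 4 kg.
Tool frame: the origin (TCP) lies on the front face of the gripper's body, between the roots of the fingers; the fingertips stand 73 mm ahead of it and the grasp point (between the pads) lies 54 mm ahead of it; y points along the fingers, x is the direction in which the jaws open and shut, and the axes are right-handed (so a half turn about y gives the same grasp; the last joint's range is limited). The gripper opens to 85 mm and grips with 20 to 120 N. Pads are 22 mm wide; open, the fingers measure 114 mm over their backs; the gripper's body (76 mm by 85 mm) begins 54 mm behind the grasp point. The pads swing forward as they close: fully open they stand 13 mm farther back than shut.
Start: joints at [1.013, 0.087, 1.371, -0, 1.684, -0.103], TCP at [0.242, 0.494, 0.304] pointing down, gripper open.
Joint ranges: [-3.1, 3.1], [-0.76, 2.03], [0.27, 2.55], [-1.08, 4.22], [0.17, 2.65], [-2.57, 2.57]. Speed limits (rad/s): [2.79, 2.79, 3.14, 3.14, 3.14, 3.14].

### API

Orientations are given as a rotation vector (axis times angle).
In Python, from workcell import env, grab_frame, camera_info, hand_in gives the robot as it stands.
- The arm moves only by the tool servo_tool, never from a script. Its argument "increments" is one flat list of numbers, 6 for each row, row after row: the shift along the tool's x, y, z normalised to -1 to 1, where 1 is 0.5 m, then the turn, a rotation vector about the tool's x, y, z normalised to -1 to 1, where 1 is 180 degrees. A call has 1 to 12 rows; each row is the pose to reach, as a shift and turn from the pose commanded when the call began, along the tool's axes at that moment, turning the shorter way round; what a row does not reach only later rows make up. A row lasts 1/12 s, in which the tool goes at most 41.7 mm and 7.16 degrees, less where a joint would pass 70% of its speed; a pose out of reach is approached as far as the arm can. A call with a number of a shift or a turn outside -1 to 1 is refused whole. A call with a gripper value outside its range is refused whole. "gripper" is the opening in per cent of the stroke, from 0 (shut) to 100 (fully open), set as the call begins (left out, the last holds). The fingers move at their own pace and stop on an object; the grip force is fixed at half the most. Time passes only in rows, so rows that repeat a pose let the fingers close. It gives the time, the measured TCP pose, the force and the opening at its end, in the units of the state.
- env.sense(): the state, without advancing time (a new reading comes with each control period).
- grab_frame(name): name is "scene" or "top" or "wrist"; returns the picture (420x560x3 uint8, red, green, blue); there is no depth.
- camera_info(name): a dict with "fx", "fy", "cx", "cy" (pixels), "R" (3x3) and "t" (3): a world point X has camera coordinates R X + t. Camera axes: x right, y down, z forward; pixel columns grow to the right and rows downward; lengths in m; the calibration is good to about 2 mm. A picture is of the moment at which its call begins: read the wrist's pose just before it. camera_info takes no time and is no camera call; for the wrist camera it gives the pose at the moment of the call.
- hand_in(): hands the job in, once; it reports no verdict.
The state is a dict: "time": time; "joint_pos": joint angles; "qvel": joint speeds; "joint_efforts": joint torques, N m; "tcp_pos": TCP position; "tool_rot": TCP orientation; "contact_force": force on the tool from outside, world axes, zero at the start; "wrist_torque": the same for the moment, N m; "grip_width": finger opening in m.
Only numpy, scipy, OpenCV 4.12 (cv2) and the standard library are available. Lean on these libraries where they do the work, as an engineer would, in place of code of your own. Each camera call takes 0.05 s, during which the arm holds its last target. There are 200 camera calls.

### The job

Make the round inspection light ready for the next tape sample: push the lever's upright knob round until the index point of the iris ring stands tip to tip with the set pointer on the scale, then switch the light on by pressing down the raised end of its rocker switch. Only push and press, never grip the knob between the fingers; do not shift the set pointer, and leave the things round the light where they are.

Things in the scene. Friction and masses are not known exactly. Their poses are not given: they have to be found in the camera images.
- light_base: Inspection light: a round grey cast housing 184 mm across, fixed to the bench, with an aluminium scale flange 172 mm across whose top is 58 mm above the bench. Its origin is on the ring's axis, at bench level; z up. The lever is on the -x side, the scale on the +x side, the switch on a box on the +y side of this frame.
- iris_ring (a joint): Turn of the dark knurled iris ring (116 mm across, top at 74 mm) about light_base's z, rad, 0 open to 1.6 nearly shut; grows clockwise seen from above. In light_base's frame the lever points at angle pi + 0.8 - value from +x, the index opposite at 0.8 - value. Stiff: 0.12 N m, 1.4 N at the knob; stays where left. It moves the iris leaves. On the mark when equal to set_pointer.
- set_pointer (a joint): Place of the set pointer on the scale, same axis, sense and zero as iris_ring: it stands at angle 0.8 - value in light_base's frame, 67 to 95 mm from the axis, no higher than 66 mm above the bench. It differs from start to start and is held only by light friction: do not move it.
- lamp_switch (a joint): Rocker switch in rad: 0 off (the end next to the ring raised about 7 mm, the outer end level), 0.32 on (the end next to the ring pressed down level). Its axis runs along light_base's x at y +112 mm, 66 mm above the bench; the grey paddle is 22 mm wide and 47 mm long along y, in a black bezel no higher than 62 mm. About 3 to 4 N on the pad turns it; it stays where it is left.
- lever_knob (a point): Centre of the upright black knob at the lever's end: a post 14 mm in diameter, from 78 to 111 mm above the bench, 88 mm from the ring's axis. This point is 96 mm above the bench. The steel lever arm below it is 12 mm wide, its top 78 mm above the bench.
- ring_index (a point): Tip of the dark steel index point on the ring, 66.5 mm from the axis, opposite the lever.
- pointer_tip (a point): Inner tip of the set pointer, a dark steel wedge with a small brass screw, clipped on the flange's rim, 66.5 mm from the axis; the index point is on the mark where the two tips meet.
- switch_pad (a point): Middle of the raised half of the rocker, on its upper face, 14 mm from the rocker's axis on the side of the ring (98 mm from the ring's axis). When the switch is on, this face is level, 68 mm above the bench.
- weight_1: Brass weight, 36 mm in diameter, 40 mm high, standing behind the light; origin under its centre. Bystander.
- collet: Brass collet, 21 mm in diameter, 27 mm high, standing beside the light; origin under its centre. Bystander.
- felt_tin: Round tin with a dark green lid, 66 mm across, 30 mm high, standing behind the light; origin under its centre. Bystander.
- rubber_stick_2: Reddish rubber stick, 18 x 35 x 13 mm, lying beside the light; origin under its centre. Bystander.
- marker_pen: Marker pen, 135 mm long, 16 mm thick, lying behind the parts tray; origin under its centre. Bystander.

How it is judged:
By the outcome, as a careful person would: the job done as asked, in the order asked, and still so for the second after the job is handed in, with the robot touching nothing.
It also fails if it takes over 45 s, if anything falls off the work surface, if the arm or the gripper's body presses on something with over 40 N, if the wrist force passes 120 N, or if a joint passes its speed limit or range.

## Working session

There is one attempt and no reset: what is moved stays moved. The work goes in short steps, Python scripts to look and compute and a tool call to move; the robot and the scene stay as the last step left them, time stands still between calls to the robot, and variables do not carry over. Pictures are saved under pics/ and viewed, about 8 in all and at most 12, crops included, and the job is handed in when it is done.

Besides the shell and the picture viewer there is one more tool, called as name(argument=value, ...), one argument or row to a line, values as JSON. servo_tool: Moves the arm, as the interface text tells. Scaled input: -1 to 1 covers 0.5 m each way for a shift and 180 degrees each way for a turn. Its arguments: {"type":"object","properties":{"increments":{"type":"array"},"gripper":{"type":"number"}},"required":["increments"]}

```bash
mkdir -p pics; ls
python3 - <<'E'
from workcell import env, grab_frame, camera_info
import cv2, numpy as np
s=env.sense(); print(s['time'],s['tcp_pos'],s['tool_rot'],s['grip_width'],s['contact_force'])
a=grab_frame("top");b=grab_frame("scene")
for n,i in(("top",a),("scene",b)):
    cv2.imwrite(f"pics/{n}0.png",i[:,:,::-1]); c=camera_info(n); print(n,c)
E
```

```text
pics
0.0 [0.24142365 0.49379274 0.30269664] [-1.39170906 -0.86646345  0.86985443] 0.08531257562290738 [-0.22851916 -0.29626953 -0.21565041]
top {'fx': 436.9844312727365, 'fy': 436.9844312727365, 'cx': 280.4716271880601, 'cy': 209.45410990396243, 'R': array([[-0.0010138 , -0.99973447, -0.02302081],
       [-0.99977588,  0.00150011, -0.02111747],
       [ 0.0211464 ,  0.02299424, -0.99951193]]), 't': array([0.1605143 , 0.55246881, 0.91972225])}
scene {'fx': 546.7493636634674, 'fy': 546.7493636634674, 'cx': 287.258404036863, 'cy': 207.30195115956838, 'R': array([[ 0.61845689, -0.78560471,  0.01833866],
       [-0.55044706, -0.44975121, -0.70337179],
       [ 0.56082003,  0.42491067, -0.71058554]]), 't': array([-0.21950745,  0.43467852,  0.6941315 ])}
```

View pics/top0.png

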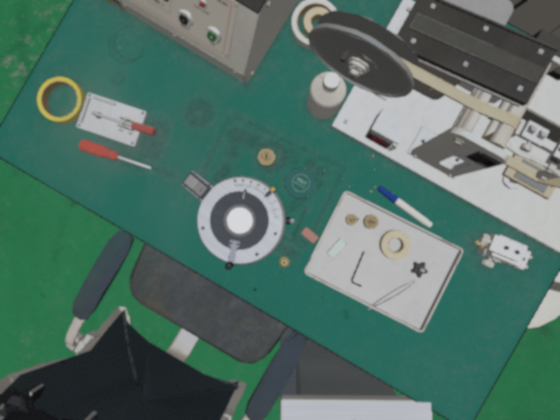

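View pics/scene0.png

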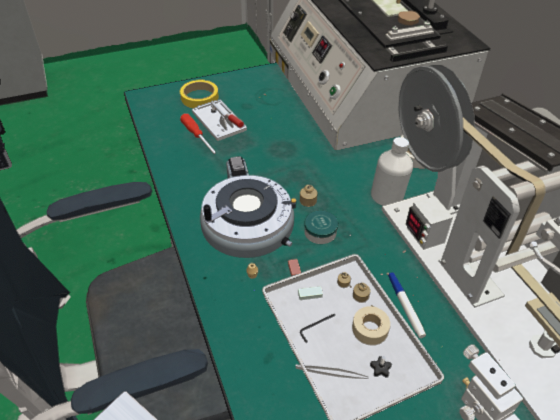

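The top view shows the light at about (240,220), its switch at (197,184), the knob at (229,265), and possibly the pointer at (272,189) with its brass screw. The scene view agrees with this. I'll zoom in.

Run:
```python
import cv2, numpy as np
a=cv2.imread("pics/top0.png")[160:280,170:330]
b=cv2.imread("pics/scene0.png")[145:260,190:310]
a=cv2.resize(a,None,fx=5,fy=5,interpolation=cv2.INTER_CUBIC)
cv2.imwrite("pics/topc.png",a)
b=cv2.resize(b,None,fx=5,fy=5,interpolation=cv2.INTER_CUBIC)
cv2.imwrite("pics/scenec.png",b)
```

```text
(no output)
```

View pics/topc.png

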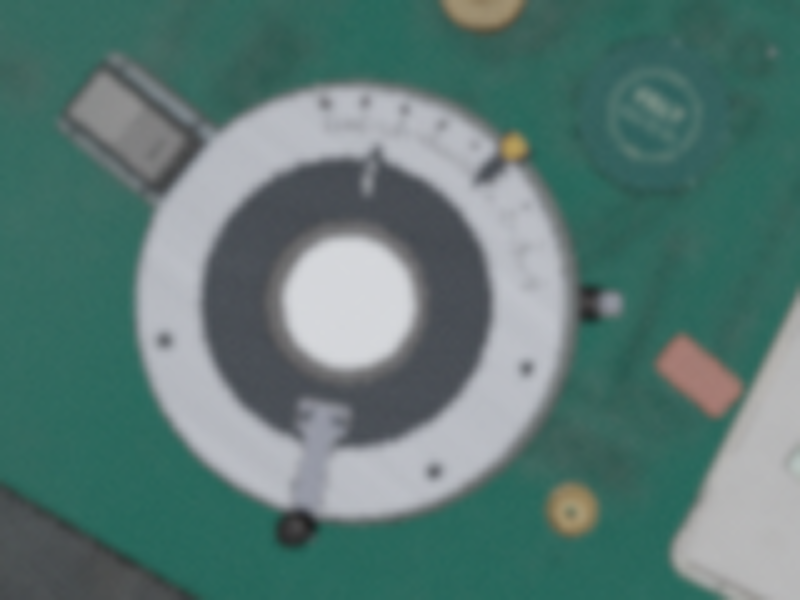

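The crop shows the ring centre at (348,302), the index tip at (377,150), the pointer tip at (480,183) with its screw at (514,148), the knob at (295,527) and the rocker at about (130,122).

```bash
cat > h.py <<'E'
import numpy as np
from workcell import env, grab_frame, camera_info
from scipy.spatial.transform import Rotation as Rot
def back(c,uv,z):
    d=np.array([(uv[0]-c['cx'])/c['fx'],(uv[1]-c['cy'])/c['fy'],1]); R=np.array(c['R']);t=np.array(c['t'])
    o=-R.T@t; d=R.T@d; return o+d*(z-o[2])/d[2]
def proj(c,X):
    p=np.array(c['R'])@np.asarray(X)+np.array(c['t']); return c['fx']*p[0]/p[2]+c['cx'],c['fy']*p[1]/p[2]+c['cy']
E
python3 - <<'E'
from h import *
import cv2
c=camera_info("top")
cr=lambda u,v:(170+(u+.5)/5-.5,160+(v+.5)/5-.5)
P={n:back(c,cr(*uv),z) for n,uv,z in [("ringc",(347,302),.074),("flange",(357,302),.058),("idx",(377,150),.066),("tip",(480,183),.063),("screw",(514,148),.066),("knob",(295,527),.111),("sw",(130,122),.068)]}
O=P["ringc"]
for n,p in P.items():
    d=p-O; print(n,p.round(4),np.hypot(*d[:2]).round(4),np.degrees(np.arctan2(d[1],d[0])).round(1))
s=env.sense(); print(Rot.from_rotvec(s['tool_rot']).as_matrix().round(3)); w=camera_info("wrist"); print(w)
i=grab_frame("wrist"); cv2.imwrite("pics/w0.png",i[:,:,::-1])
E
```

```text
ringc [0.5306 0.2402 0.074 ] 0.0 0.0
flange [0.5305 0.2381 0.058 ] 0.0021 -91.3
idx [0.5911 0.2292 0.066 ] 0.0616 -10.3
tip [0.578  0.1882 0.063 ] 0.0704 -47.6
screw [0.5918 0.1745 0.066 ] 0.0898 -47.0
knob [0.4459 0.2554 0.111 ] 0.0861 169.8
sw [0.6025 0.3278 0.068 ] 0.1133 50.6
[[ 0.439 -0.001 -0.898]
 [ 0.898 -0.002  0.439]
 [-0.002 -1.     0.   ]]
{'fx': 310.65940299027056, 'fy': 310.65940299027056, 'cx': 280.3963704872555, 'cy': 212.923620921463, 'R': array([[ 0.44057623,  0.89770997, -0.00306561],
       [ 0.84814044, -0.41512463,  0.32913423],
       [ 0.29419447, -0.14760879, -0.94427817]]), 't': array([-0.5485284 , -0.04217195,  0.38305462])}
```

View pics/w0.png

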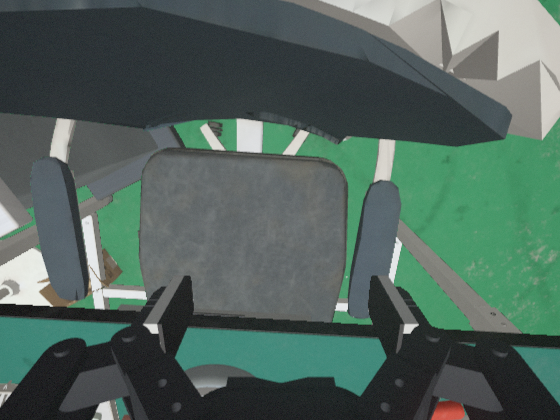

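The wrist view shows only the chair and the bench edge, because the camera looks along tool +z. Index to pointer is about 37° clockwise. The first move goes to a hover on the -y side of the knob, with the gripper shut and tool z turned to heading 231°.

servo_tool(
  increments=[-0.324, 0.166, -0.557, 0, -0.428, 0, -0.324, 0.166, -0.557, 0, -0.428, 0, -0.324, 0.166, -0.557, 0, -0.428, 0, -0.324, 0.166, -0.557, 0, -0.428, 0, -0.324, 0.166, -0.557, 0, -0.428, 0, -0.324, 0.166, -0.557, 0, -0.428, 0, -0.324, 0.166, -0.557, 0, -0.428, 0, -0.324, 0.166, -0.557, 0, -0.428, 0, -0.324, 0.166, -0.557, 0, -0.428, 0, -0.324, 0.166, -0.557, 0, -0.428, 0, -0.324, 0.166, -0.557, 0, -0.428, 0, -0.324, 0.166, -0.557, 0, -0.428, 0],
  gripper=0,
)

```text
time: 1.15
tcp_pos: [0.4208, 0.2252, 0.2202]
tool_rot: [-0.644, -1.829, 1.83]
contact_force: [0.6, 0.8, -0.7]
grip_width: 0.0002
```

Run:
```python
from h import *
s=env.sense(); print(s['tcp_pos'].round(4),Rot.from_rotvec(s['tool_rot']).as_matrix().round(3),s['joint_pos'].round(2))
```

```text
[0.4208 0.2252 0.2202] [[-0.779 -0.001 -0.627]
 [ 0.627 -0.    -0.779]
 [ 0.001 -1.     0.001]] [ 0.37 -0.04  1.67  0.    1.52 -2.09]
```

servo_tool(
  increments=[0, 0.06, 0, 0, 0, 0, 0, 0.12, 0, 0, 0, 0, 0, 0.12, 0, 0, 0, 0],
)

```text
time: 1.4
tcp_pos: [0.4171, 0.2247, 0.1546]
tool_rot: [-0.637, -1.816, 1.832]
contact_force: [-1.7, -0.7, -1.6]
grip_width: 0.0001
```

Run:
```python
from h import *
import cv2
a=grab_frame("top")[:,:,::-1];b=grab_frame("scene")[:,:,::-1]
a=cv2.resize(a[160:290,170:300],(400,400),interpolation=cv2.INTER_CUBIC)
b=cv2.resize(b[150:260,190:300],(400,400),interpolation=cv2.INTER_CUBIC)
cv2.imwrite("pics/v1.png",np.hstack([a,b]))
```

```text
(no output)
```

View pics/v1.png

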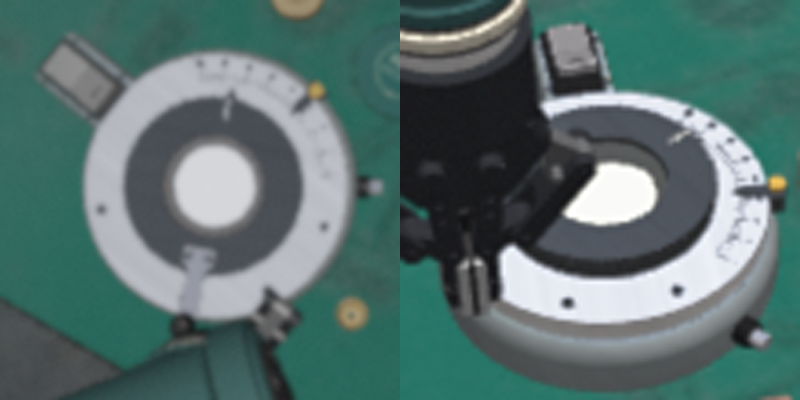

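No contact yet: the shut fingers stand on the -y side of the knob, clear of the lever, and the pointer is still at (305,100) with its screw at (316,90). Now a push of about 30°, short of the mark.

servo_tool(
  increments=[0.002, 0, -0.012, 0, 0, 0, 0.004, 0, -0.024, 0, 0, 0, 0.007, 0, -0.036, 0, 0, 0, 0.009, 0, -0.048, 0, 0, 0, 0.011, 0, -0.06, 0, 0, 0, 0.013, 0, -0.072, 0, 0, 0, 0.016, 0, -0.084, 0, 0, 0, 0.018, 0, -0.096, 0, 0, 0, 0.02, 0, -0.107, 0, 0, 0, 0.022, 0, -0.118, 0, 0, 0, 0.024, 0, -0.127, 0, 0, 0, 0.024, 0, -0.127, 0, 0, 0],
)

```text
time: 2.5
tcp_pos: [0.4523, 0.2838, 0.1609]
tool_rot: [-0.649, -1.83, 1.827]
contact_force: [0.6, 0.2, 0.9]
grip_width: 0.0
```

Run:
```python
from h import *
import cv2
s=env.sense(); print(s['tcp_pos'].round(4),Rot.from_rotvec(s['tool_rot']).as_matrix().round(3),s['contact_force'])
a=grab_frame("top")[:,:,::-1];b=grab_frame("scene")[:,:,::-1]
cv2.imwrite("pics/top2.png",a)
a=cv2.resize(a[160:290,170:300],(400,400),interpolation=cv2.INTER_CUBIC)
b=cv2.resize(b[150:260,190:300],(400,400),interpolation=cv2.INTER_CUBIC)
cv2.imwrite("pics/v2.png",np.hstack([a,b]))
```

```text
[0.4523 0.2838 0.1609] [[-0.777  0.002 -0.629]
 [ 0.629  0.001 -0.777]
 [-0.001 -1.    -0.002]] [0.58228244 0.15731586 0.90065161]
```

View pics/v2.png

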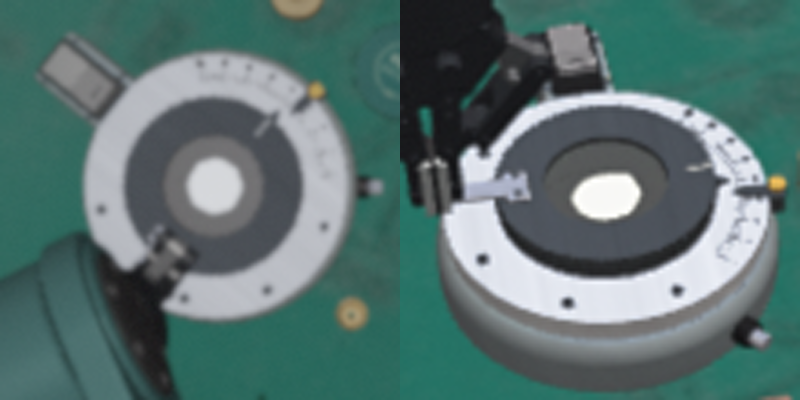

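The iris has turned and the index point is now just short of the pointer, at about (275,112) against (300,103) in the top crop. I'll back off and carry the wrist camera over the pointer for a fine measurement.

servo_tool(
  increments=[0, 0, 0.02, 0, 0, 0, 0, -0.06, 0.03, 0, 0, 0, 0, -0.12, 0.02, 0, 0, 0, -0.08, -0.12, -0.02, 0, 0, 0, -0.16, -0.12, -0.05, 0, 0, 0, -0.24, -0.12, -0.08, 0, 0, 0, -0.305, -0.12, -0.095, 0, 0, 0, -0.305, -0.12, -0.095, 0, 0, 0, -0.305, -0.12, -0.095, 0, 0, 0, -0.305, -0.12, -0.095, 0, 0, 0],
)

```text
time: 3.43
tcp_pos: [0.5991, 0.2236, 0.2207]
tool_rot: [-0.647, -1.827, 1.827]
contact_force: [0.1, -0.0, -0.5]
grip_width: -0.0
```

Run:
```python
from h import *
import cv2,pickle
c=camera_info("wrist"); i=grab_frame("wrist")[:,:,::-1]
pickle.dump(c,open("w3.pkl","wb")); cv2.imwrite("pics/w3.png",i)
print(proj(c,(.576,.192,.064)))
```

```text
(np.float64(277.1984457513605), np.float64(170.8435804270598))
```

View pics/w3.png

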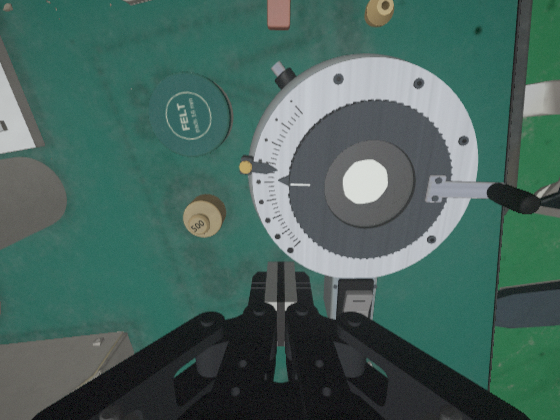

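The wrist view shows the whole light, with the index tip at about (278,181), the pointer tip at about (276,170) and the knob at (513,197). I'll enlarge the tips.

Run:
```python
import cv2
i=cv2.imread("pics/w3.png")
cv2.imwrite("pics/w3c.png",cv2.resize(i[145:205,235:315],None,fx=10,fy=10,interpolation=cv2.INTER_CUBIC))
```

```text
(no output)
```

View pics/w3c.png

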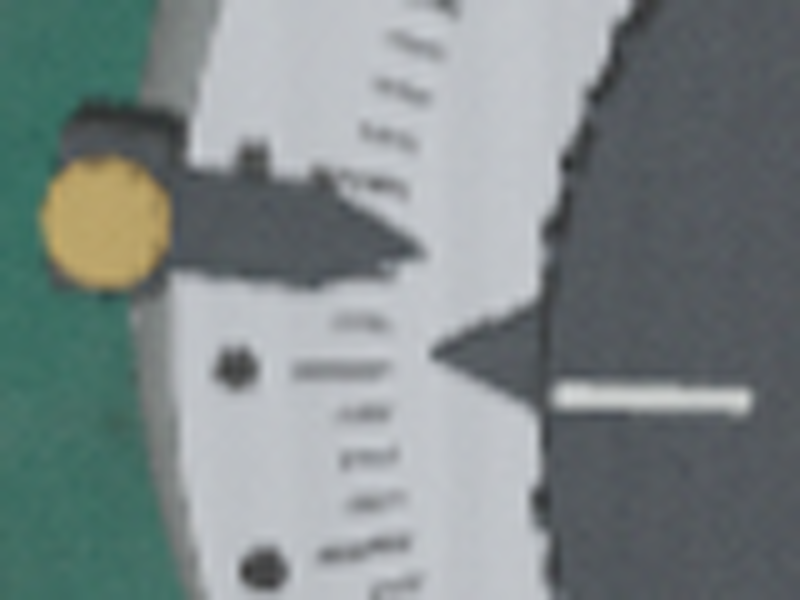

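The enlarged view puts the pointer tip at (424,252) and the index tip at (430,352). The gap follows directly from the distance between the tips.

Run:
```python
from h import *
import pickle
c=pickle.load(open("w3.pkl","rb"))
f=lambda u,v:(235+(u+.5)/10-.5,145+(v+.5)/10-.5)
for z in (.060,.062,.064,.066):
    a=back(c,f(424,252),z);b=back(c,f(430,352),z);d=np.hypot(*(a-b)[:2])
    print(z,a.round(4),b.round(4),d.round(4),np.degrees(2*np.arcsin(d/2/.0665)).round(2))
# circle centre: ring pts
def cir(P):
    P=np.array(P);A=np.c_[2*P,np.ones(len(P))];s=np.linalg.lstsq(A,(P**2).sum(1),rcond=None)[0];return s[:2],np.sqrt(s[2]+s[:2]@s[:2])
import cv2
im=cv2.imread("pics/w3.png");hsv=cv2.cvtColor(im,cv2.COLOR_BGR2GRAY).astype(float)
O=np.array([.5306,.2395]);P=[]
for t in np.radians(np.arange(-180,180,3)):
    r=np.arange(.050,.066,.0003); g=[]
    for q in r:
        u,v=proj(c,(*(O+q*np.array([np.cos(t),np.sin(t)])),.074)); g.append(cv2.getRectSubPix(hsv.astype(np.float32),(1,1),(float(u),float(v)))[0,0] if 0<v<290 else 0)
    dg=np.array(g[4:])-np.array(g[:-4]); k=dg.argmax()
    if dg[k]>50: P.append(O+r[k+2]*np.array([np.cos(t),np.sin(t)]))
for _ in range(3):
    C,R=cir(P); e=[abs(np.hypot(*(p-C))-R) for p in P]; P=[p for p,x in zip(P,e) if x<max(.001,2*np.median(e))]
print(len(P),C,R)
for p in(a,b): print(np.degrees(np.arctan2(p[1]-C[1],p[0]-C[0])),np.hypot(p[1]-C[1],p[0]-C[0]))
```

```text
0.06 [0.5762 0.1918 0.06  ] [0.5807 0.1981 0.06  ] 0.0077 6.64
0.062 [0.5759 0.1915 0.062 ] [0.5804 0.1977 0.062 ] 0.0076 6.58
0.064 [0.5756 0.1913 0.064 ] [0.5801 0.1974 0.064 ] 0.0076 6.53
0.066 [0.5754 0.191  0.066 ] [0.5798 0.197  0.066 ] 0.0075 6.47
112 [0.53027022 0.24012381] 0.05850098472069158
-47.479368560989464 0.06670995507249114
-41.04594541662768 0.06562347428721015
```

About 6.5° remain. The knob geometry agrees with an 18.2 mm contact offset, which needs a further 9.9 mm of push. Now back to the spot behind the knob.

servo_tool(
  increments=[0.08, 0, 0.035, 0, 0, 0, 0.16, 0, 0.07, 0, 0, 0, 0.24, 0, 0.105, 0, 0, 0, 0.304, 0, 0.131, 0, 0, 0, 0.304, 0, 0.131, 0, 0, 0, 0.304, 0.06, 0.131, 0, 0, 0, 0.304, 0.12, 0.131, 0, 0, 0, 0.304, 0.12, 0.131, 0, 0, 0, 0.304, 0.12, 0.131, 0, 0, 0, 0.304, 0.12, 0.131, 0, 0, 0],
)

```text
time: 4.32
tcp_pos: [0.4406, 0.2693, 0.1626]
tool_rot: [-0.649, -1.83, 1.827]
contact_force: [-0.1, 0.6, 0.5]
grip_width: 0.0001
```

Run:
```python
from h import *
s=env.sense();M=Rot.from_rotvec(s['tool_rot']).as_matrix(); p=s['tcp_pos'];print(p.round(4),s['contact_force'])
print(M.T@(np.array([.4594,.2908,p[2]])-p)/.5)
```

```text
[0.4406 0.2693 0.1626] [-0.08956989  0.55470214  0.54348574]
[-0.0021154   0.00012778 -0.05711893]
```

servo_tool(
  increments=[0, 0, -0.012, 0, 0, 0, 0, 0, -0.024, 0, 0, 0, -0.001, 0, -0.034, 0, 0, 0, -0.001, 0, -0.041, 0, 0, 0, -0.001, 0, -0.046, 0, 0, 0, -0.002, 0, -0.05, 0, 0, 0, -0.002, 0, -0.053, 0, 0, 0, -0.002, 0, -0.055, 0, 0, 0, -0.002, 0, -0.056, 0, 0, 0, -0.002, 0, -0.056, 0, 0, 0, -0.002, 0, -0.056, 0, 0, 0],
)

```text
time: 5.23
tcp_pos: [0.4588, 0.2899, 0.1609]
tool_rot: [-0.648, -1.828, 1.828]
contact_force: [-0.9, 0.3, 0.3]
grip_width: -0.0
```

Run:
```python
from h import *
s=env.sense();print(s['tcp_pos'].round(4),s['contact_force'])
```

```text
[0.4588 0.2899 0.1609] [-0.93416192  0.34445223  0.28044646]
```

servo_tool(
  increments=[0, 0, 0.02, 0, 0, 0, 0, -0.06, 0.03, 0, 0, 0, 0, -0.12, 0.02, 0, 0, 0, -0.08, -0.12, -0.01, 0, 0, 0, -0.16, -0.12, -0.03, 0, 0, 0, -0.24, -0.12, -0.05, 0, 0, 0, -0.305, -0.12, -0.075, 0, 0, 0, -0.305, -0.12, -0.075, 0, 0, 0, -0.305, -0.12, -0.075, 0, 0, 0, -0.305, -0.12, -0.075, 0, 0, 0],
)

```text
time: 6.07
tcp_pos: [0.6002, 0.2229, 0.2204]
tool_rot: [-0.646, -1.827, 1.827]
contact_force: [-0.2, -0.1, 0.9]
grip_width: 0.0001
```

Run:
```python
from h import *
import cv2,pickle
c=camera_info("wrist"); i=grab_frame("wrist")[:,:,::-1]
pickle.dump(c,open("w4.pkl","wb")); cv2.imwrite("pics/w4.png",i)
u,v=map(round,proj(c,(.5756,.1913,.064))); x0,y0=int(u)-40,int(v)-30; print(x0,y0,env.sense()['tcp_pos'])
cv2.imwrite("pics/w4c.png",cv2.resize(i[y0:y0+60,x0:x0+80],None,fx=10,fy=10,interpolation=cv2.INTER_CUBIC))
```

```text
239 140 [0.59981454 0.22336758 0.22088609]
```

View pics/w4c.png

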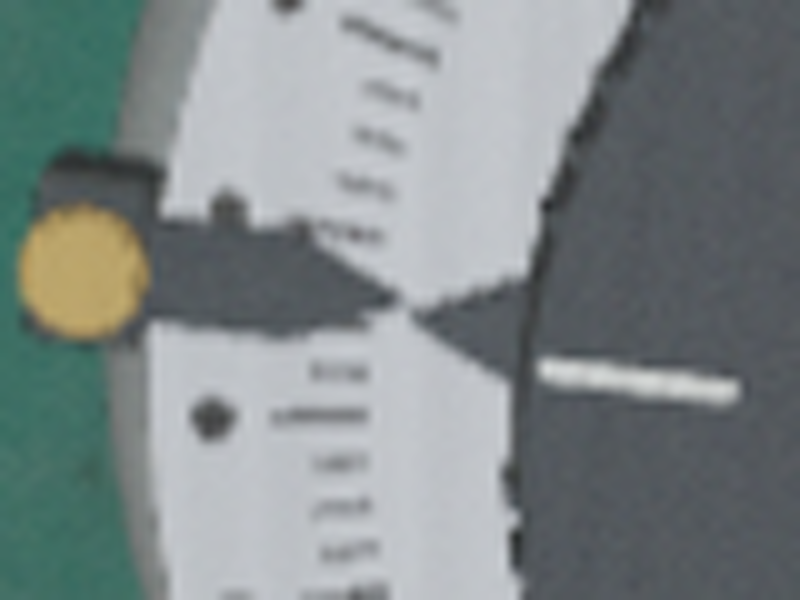

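The pointer tip is at (398,298) and the index tip at (412,317), so about 1.0–1.1° remain. That needs another push of about 1.5 mm.

servo_tool(
  increments=[0.08, 0, 0.03, 0, 0, 0, 0.16, 0, 0.06, 0, 0, 0, 0.24, 0, 0.09, 0, 0, 0, 0.303, 0, 0.111, 0, 0, 0, 0.303, 0, 0.111, 0, 0, 0, 0.303, 0.06, 0.111, 0, 0, 0, 0.303, 0.12, 0.111, 0, 0, 0, 0.303, 0.12, 0.111, 0, 0, 0, 0.303, 0.12, 0.111, 0, 0, 0, 0.303, 0.12, 0.111, 0, 0, 0],
)

```text
time: 6.95
tcp_pos: [0.4484, 0.2758, 0.1626]
tool_rot: [-0.649, -1.83, 1.827]
contact_force: [1.3, 0.0, -0.5]
grip_width: -0.0001
```

Run:
```python
from h import *
s=env.sense();M=Rot.from_rotvec(s['tool_rot']).as_matrix(); p=s['tcp_pos'];print(p.round(4),s['contact_force'])
print(M.T@(np.array([.4598,.2911,.161])-p)/.5)
```

```text
[0.4484 0.2758 0.1626] [ 1.30092514  0.02809861 -0.53666629]
[ 0.00160125  0.00320024 -0.03815316]
```

servo_tool(
  increments=[0, 0, -0.01, 0, 0, 0, 0.001, 0, -0.018, 0, 0, 0, 0.001, 0, -0.025, 0, 0, 0, 0.001, 0, -0.03, 0, 0, 0, 0.001, 0, -0.033, 0, 0, 0, 0.001, 0, -0.035, 0, 0, 0, 0.001, 0, -0.037, 0, 0, 0, 0.001, 0, -0.038, 0, 0, 0, 0.001, 0, -0.039, 0, 0, 0, 0.001, 0, -0.039, 0, 0, 0, 0.001, 0, -0.039, 0, 0, 0],
)

```text
time: 7.87
tcp_pos: [0.46, 0.2906, 0.1609]
tool_rot: [-0.648, -1.828, 1.828]
contact_force: [-0.7, -1.0, 0.3]
grip_width: -0.0001
```

servo_tool(
  increments=[0, 0, 0.02, 0, 0, 0, 0, -0.06, 0.03, 0, 0, 0, 0, -0.12, 0.02, 0, 0, 0, -0.08, -0.12, -0.01, 0, 0, 0, -0.16, -0.12, -0.03, 0, 0, 0, -0.24, -0.12, -0.05, 0, 0, 0, -0.305, -0.12, -0.075, 0, 0, 0, -0.305, -0.12, -0.075, 0, 0, 0, -0.305, -0.12, -0.075, 0, 0, 0, -0.305, -0.12, -0.075, 0, 0, 0],
)

```text
time: 8.7
tcp_pos: [0.6015, 0.2238, 0.2204]
tool_rot: [-0.646, -1.827, 1.827]
contact_force: [-0.4, 0.0, 0.2]
grip_width: 0.0001
```

Run:
```python
from h import *
import cv2,pickle
c=camera_info("wrist"); i=grab_frame("wrist")[:,:,::-1]
pickle.dump(c,open("w5.pkl","wb")); cv2.imwrite("pics/w5.png",i)
u,v=map(round,proj(c,(.5756,.1913,.064))); x0,y0=int(u)-40,int(v)-30; print(x0,y0,env.sense()['tcp_pos'])
a=cv2.resize(i[y0+5:y0+50,x0+5:x0+65],None,fx=10,fy=10,interpolation=cv2.INTER_CUBIC)
sw=proj(c,(.6025,.3278,.068));print(sw)
cv2.imwrite("pics/w5c.png",a)
```

```text
239 138 [0.60115968 0.22421582 0.22084436]
(np.float64(355.72675432172355), np.float64(311.0871609363701))
```

View pics/w5c.png

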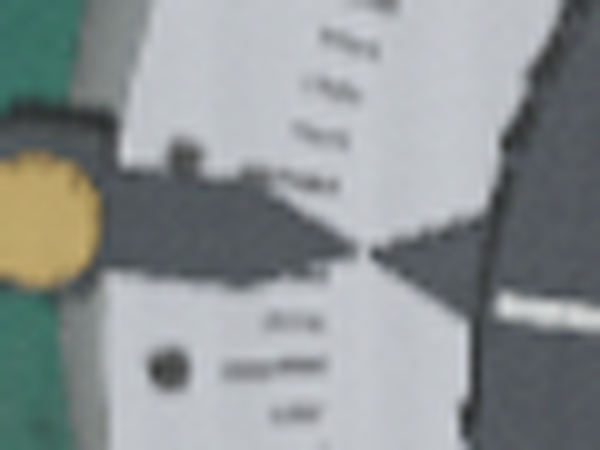

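The tips now meet: pointer (357,248), index (370,251), which leaves about 0.15°. Next is the switch, starting with a hover over the pad at about (0.5926, 0.3157).

servo_tool(
  increments=[0.045, 0, -0.045, 0, 0, 0, 0.09, 0, -0.09, 0, 0, 0, 0.129, 0, -0.131, 0, 0, 0, 0.129, 0, -0.131, 0, 0, 0, 0.129, 0, -0.131, 0, 0, 0, 0.129, 0.05, -0.131, 0, 0, 0, 0.129, 0.1, -0.131, 0, 0, 0, 0.129, 0.12, -0.131, 0, 0, 0, 0.129, 0.12, -0.131, 0, 0, 0, 0.129, 0.12, -0.131, 0, 0, 0],
)

```text
time: 9.58
tcp_pos: [0.5929, 0.3147, 0.1608]
tool_rot: [-0.647, -1.826, 1.828]
contact_force: [-0.6, -0.1, 0.0]
grip_width: 0.0001
```

Run:
```python
from h import *
s=env.sense();M=Rot.from_rotvec(s['tool_rot']).as_matrix(); p=s['tcp_pos'];print(p.round(4),s['contact_force'])
print(M.T@(np.array([.5926,.3157,.142])-p)/.5, M.round(3).tolist())
```

```text
[0.5929 0.3147 0.1608] [-0.57826021 -0.05860429  0.03544185]
[ 0.00169053  0.03758247 -0.00115787] [[-0.777, -0.001, -0.63], [0.63, -0.001, -0.777], [0.0, -1.0, 0.001]]
```

Pressing slowly to a tip height of about 68 mm.

servo_tool(
  increments=[0.001, 0.006, -0.001, 0, 0, 0, 0.001, 0.012, -0.001, 0, 0, 0, 0.001, 0.018, -0.001, 0, 0, 0, 0.001, 0.023, -0.001, 0, 0, 0, 0.001, 0.028, -0.001, 0, 0, 0, 0.001, 0.032, -0.001, 0, 0, 0, 0.001, 0.036, -0.001, 0, 0, 0, 0.001, 0.038, -0.001, 0, 0, 0, 0.001, 0.038, -0.001, 0, 0, 0, 0.001, 0.038, -0.001, 0, 0, 0],
)

```text
time: 10.42
tcp_pos: [0.5933, 0.3162, 0.1418]
tool_rot: [-0.648, -1.828, 1.827]
contact_force: [0.4, 0.0, 1.1]
grip_width: 0.0002
```

servo_tool(
  increments=[0, 0.001, 0, 0, 0, 0, 0, 0.002, 0, 0, 0, 0, 0, 0.003, 0, 0, 0, 0, 0, 0.004, 0, 0, 0, 0, 0, 0.004, 0, 0, 0, 0],
)

```text
time: 10.83
tcp_pos: [0.5933, 0.3161, 0.1407]
tool_rot: [-0.648, -1.828, 1.828]
contact_force: [-1.7, -1.9, 4.9]
grip_width: -0.0002
```

servo_tool(
  increments=[0, 0.001, 0, 0, 0, 0, 0, 0.002, 0, 0, 0, 0, 0, 0.003, 0, 0, 0, 0, 0, 0.003, 0, 0, 0, 0],
)

```text
time: 11.17
tcp_pos: [0.5933, 0.3161, 0.1406]
tool_rot: [-0.649, -1.829, 1.828]
contact_force: [-3.2, -2.0, 8.7]
grip_width: 0.0002
```

The height holds at 0.1406 while the force rises, so the rocker is at its stop. I'll lift off and look.

servo_tool(
  increments=[0, -0.03, 0, 0, 0, 0, 0, -0.08, 0, 0, 0, 0, 0, -0.13, 0, 0, 0, 0, 0, -0.165, 0, 0, 0, 0, -0.06, -0.165, 0.05, 0, 0, 0, -0.11, -0.165, 0.1, 0, 0, 0, -0.15, -0.165, 0.131, 0, 0, 0, -0.15, -0.165, 0.131, 0, 0, 0, -0.15, -0.165, 0.131, 0, 0, 0, -0.15, -0.165, 0.131, 0, 0, 0],
)

```text
time: 12.0
tcp_pos: [0.6102, 0.2185, 0.2204]
tool_rot: [-0.647, -1.828, 1.827]
contact_force: [-0.7, -0.1, -0.1]
grip_width: -0.0
```

Run:
```python
from h import *
import cv2
c=camera_info("wrist"); i=grab_frame("wrist")[:,:,::-1]; b=grab_frame("scene")[:,:,::-1]
cv2.imwrite("pics/w6.png",i);print(env.sense()['tcp_pos'])
u,v=map(round,proj(c,(.5756,.1913,.064))); x0,y0=int(u)-40,int(v)-30
a=cv2.resize(i[y0+5:y0+50,x0+5:x0+65],(400,300),interpolation=cv2.INTER_CUBIC)
s=cv2.resize(b[140:260,190:350],(400,300),interpolation=cv2.INTER_CUBIC)
w=cv2.resize(i[40:340,160:560],(400,300))
u,v=map(round,proj(c,(.6,.3278,.068)));u,v=int(u),int(v);print(u,v)
z=cv2.resize(i[v-45:v+30,u-50:u+50],(400,300),interpolation=cv2.INTER_CUBIC)
cv2.imwrite("pics/w6c.png",np.vstack([np.hstack([a,s]),np.hstack([w,z])]))
```

```text
[0.61001181 0.21923431 0.22051694]
370 308
```

View pics/w6c.png

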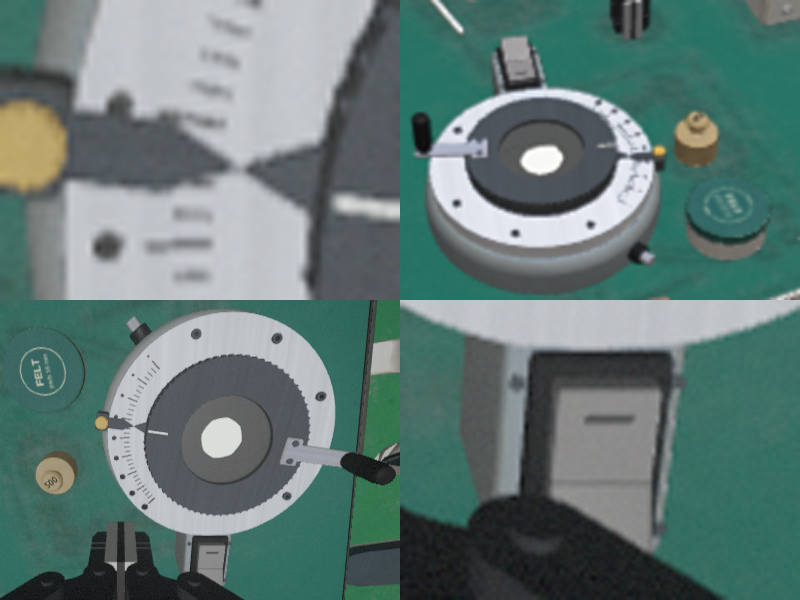

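The tips still meet at (237,167) in the top-left crop. The rocker's half next to the ring (bottom right) is down level, and the scene crop shows its outer end now raised. The bystanders in view look untouched. Handing in.

```bash
python3 -c "
from workcell import hand_in
print(hand_in())"
```

```text
the job is handed in; nothing more can be done
None
```

The iris ring is set to the pointer and the light is switched on; the job was handed in after about 12 s of robot time.

- **Iris ring:** I pushed the knob with the shut fingers in three pushes (about 30°, 5.3° and 1°), checking with the wrist camera from the first push on. The tips met to within about 0.15° by my reading. They still met after the switch was pressed, and I saw no movement of the set pointer.
- **Switch:** I pressed the raised end until it stopped. The force rose to about 9 N with no further travel, and the tip height was about 68 mm. The last picture shows the end next to the ring level and the outer end raised. There is no direct lamp reading, so this rests on the force and the picture.
- **Surroundings:** The tin and the weight look untouched in the last picture. The collet, rubber stick and pen were not in that crop, but the arm never worked near them. The gripper was clear of everything at hand-in.

The readings disagreed once: after the second push, arm position said about 0.7° was left and the picture about 1.1°. I pushed for about 1.0°, and the next picture confirmed the result. No checks failed.

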